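# Fit the filling nozzle to the doughnut filler's quick coupler

### The job

Fit the slim nozzle with the blue grip to the doughnut filler: draw the coupler's red sleeve back until it catches and stays back by itself, then push the nozzle's plug gently down into the coupler, feeling for its seat without ramming it, until the sleeve springs forward again, fully home, and locks it. Let go of the nozzle, standing upright in the coupler, and leave the other nozzles in their stand and the other things on the bench alone.

Things in the scene. Friction and masses are not known exactly. Their poses are not given: they have to be found in the camera images.
- filler: Doughnut filler, fixed: steel outlet block 100 x 120 mm, 57 mm high, with the upright coupler on it; beside it, 80 to 330 mm along the filler's -y, a white pump housing 280 mm long in x, 150 mm high, with a steel hopper (210 mm across, top 250 mm above the bench). The origin lies on the bench on the coupler's axis; z is up.
- mouth (a point): Centre of the coupler's open mouth, 105 mm above the bench, z up along its axis: steel tube, bore 24 mm, outside 32 mm, standing 48 mm out of the outlet block. With the sleeve forward, locking balls 15 mm below the mouth bar the bore; with the sleeve back it is free. A spring-loaded valve pad waits in the bore about 24 mm below the mouth.
- seat (a point): Nominal seat of the plug's tip, on the axis 30 mm below the mouth. The true seat (with pad, balls and catch) is up to 3.5 mm higher or lower each time, unseen: feel it. The pad yields 6 mm under 2 to 10 N to a hard stop there; just short of it the catch trips, balls enter the plug's groove, the sleeve springs home. Released, it may rise 4 mm. Over 30 N between nozzle and filler is ramming.
- sleeve (a joint): Coupler sleeve, m: 0 forward (up, home), positive drawn back (down), stop at 0.0185. Red flange 64 mm across, hole 34 mm, 5 mm thick, top face 2 mm below the mouth at 0; skirt below 42 mm across. Takes 5 N at 0, up to 16 N on the way. Pressed 9 to 18 mm down (differs each time) it is caught and stays back; at its stop it always is. Finger tips can press the flange on both sides of the tube.
- nozzle: Nozzle to fit, 92 mm long, 150 g, origin at the tip (lower end) of its plug, z up to the spout: steel plug 22 mm across, chamfered, grooved, to 34 mm; collar 36 mm across, 34 to 40 mm; blue grip 24 mm across, 40 to 70 mm; slim spout 18 to 10 mm across, to 92 mm. Hangs by its collar in one of the stand's holes. Locked, its collar stays 1 to 12 mm above the mouth.
- stand: White block 80 mm (x) by 270 mm (y), 45 mm high, fixed; origin under its centre. Three holes 27 mm across and 42 mm deep at y = -90, 0 and +90 mm; the nozzles stand in these in any order.
- spare_a: Spare nozzle with yellow grip and a wide bell spout, plug and grip as on the blue one, 90 mm long, origin at the plug's tip, z up; stays in the stand.
- spare_b: Spare nozzle with black grip and a wide bell spout, otherwise as spare_a; stays in the stand.
- donut_a: Loose doughnut, 80 mm across, 26 mm high, origin under its centre, on the bench.
- donut_b: Loose doughnut, 80 mm across, 26 mm high, origin under its centre, on the bench.
- bowl: Loose steel bowl, 120 mm across, 55 mm high, origin under its centre.
- sugar: Loose sugar jar with blue cap, 70 mm across, 130 mm high, origin under its centre.
- scraper: Loose dough scraper lying flat, about 120 x 110 mm, 18 mm high, origin under its centre.
Things that resemble listed ones, but are neither listed nor needed, are in the scene too. Leave any purple look-alike of the nozzle alone.

How it is judged:
By the outcome, as a careful person would: the job done as asked, in the order asked, and still so for the second after the job is handed in, with the robot touching nothing.
It also fails if it takes over 62 s, if anything falls off the work surface, if the arm or the gripper's body presses on something with over 40 N, if the wrist force passes 120 N, or if a joint passes its speed limit or range.

### The arm

A 6-joint arm with a two-finger parallel gripper is mounted at the origin on the work surface. World frame = base frame: x ahead of the robot, y to its left, z up, the work surface at z = 0. Lengths are in mm, angles in degrees, forces in N, time in s.
With the tool pointing down it reaches from about 225 to 725 mm from the base axis. Payload 3.1 kg.
Tool frame: the origin (TCP) lies on the centre line of the jaws, within the pads' length; the fingertips stand 25 mm ahead of it and the grasp point (between the pads) lies 6 mm ahead of it (ctrl.tip_reach is the distance from the TCP to the fingertips, in mm); z points along the fingers, y is the line along which they close (so a half turn about z gives the same grasp; the last joint's range is limited). The gripper opens to 85 mm and grips with 20 to 120 N. Pads are 22 mm wide; open, the fingers measure 114 mm over their backs; the gripper's body (76 mm by 85 mm) begins 54 mm behind the grasp point. The pads swing forward as they close: fully open they stand 13 mm farther back than shut.
Start: joints at [57.422, 2.75, 5.684, 92.934, 0, 82.678], TCP at [224.004, 474.805, 256.312] pointing down, gripper open.
Joint ranges: [-166.93, 166.93], [-56.73, 111.36], [-69.38, 81.34], [-121.58, 131.49], [-85.45, 84.26], [-180, 180]. Speed limits (degrees/s): [159.86, 159.86, 180, 180, 180, 180].

### API

Orientations are given as [roll, pitch, yaw] about the fixed x, y, z axes, in that order (R = Rz(yaw) Ry(pitch) Rx(roll)).
In Python, from plant import ctrl, imaging gives the robot as it stands. The module is installed in compiled form; this text tells all that it offers.
- The arm moves only by the tool drive_tool, never from a script. Its argument "moves" is a list that holds one entry, the list of rows, each a list of 7 numbers: the shift along the world's x, y, z in cm, then the turn, a rotation vector about the world's x, y, z in degrees, then the finger opening in cm, from 0 to 8.54. In form: [[[dx, dy, dz, wx, wy, wz, claw], ...]]. A call has 1 to 8 rows; each row is the pose to reach, as a shift and turn from the pose commanded when the call began; what a row does not reach only later rows make up. A row lasts 1/10 s, in which the tool goes at most 50 mm and 8.59 degrees, less where a joint would pass 70% of its speed; a pose out of reach is approached as far as the arm can. A call with a gripper value outside its range is refused whole. The fingers move at their own pace and stop on an object; "grip_force" is the grip in N (left out, the last holds). Time passes only in rows, so rows that repeat a pose let the fingers close. It gives the time, the measured TCP pose, the force, the opening and the grip force at its end, in the units of the state.
- ctrl.get_state(): the state, without advancing time (a new reading comes with each control period).
- imaging.get_image(name): name is "side" or "top" or "wrist"; returns the picture (420x560x3 uint8, red, green, blue); there is no depth.
- imaging.camera_model(name): a dict with "fovy" (degrees; the focal length in pixels is half the picture's height over the tangent of half this angle, whatever the lens; pixels are square), "cx", "cy" (the principal point, pixels), "xyz" and "attitude" of the camera in the world; the wrist camera has in their place "tool_from_camera" (4x4, takes a point from camera to tool coordinates, whose origin is the TCP and whose axes are the flange's). Camera axes: x right, y up, looking along -z (the intrinsics and any distortion apply to the point x, -y, -z); pixel columns grow to the right and rows downward; lengths in mm; the calibration is good to about 2 mm. A picture is of the moment at which its call begins: read the wrist's pose just before it. camera_model takes no time and is no camera call.
- ctrl.finish_job(): hands the job in; it is judged then, once.
The state is a dict: "time_s": time; "q": joint angles; "dq": joint speeds; "effort": joint torques, N m; "ee_pos": TCP position; "tcp_rot": TCP orientation; "wrist_force": force on the tool from outside, world axes, zero at the start; "ft_torque": the same for the moment, N m; "width": finger opening in mm; "finger_force": force on a finger pad.
Only numpy, scipy, OpenCV 4.12 (cv2) and the standard library are available. Lean on these libraries where they do the work, as an engineer would, in place of code of your own. Each camera call takes 0.05 s, during which the arm holds its last target. There are 200 camera calls.

## Working session

There is one attempt and no reset: what is moved stays moved. The work goes in short steps, Python scripts to look and compute and a tool call to move; the robot and the scene stay as the last step left them, time stands still between calls to the robot, and variables do not carry over. Pictures are saved under pics/ and viewed, at most 10 in all, crops included, and the job is handed in when it is done.

Besides the shell and the picture viewer there is one more tool, called by a JSON object that holds its "name" and its "arguments", one argument or row to a line. drive_tool: Moves the arm, as the interface text tells. Its arguments: {"type":"object","properties":{"moves":{"type":"array"},"grip_force":{"type":"number"}},"required":["moves"]}

```bash
mkdir -p pics; ls; python3 - <<'E'
from plant import ctrl, imaging
import cv2
for n in("top","side"):
    print(n,imaging.camera_model(n)); cv2.imwrite(f"pics/{n}0.png",imaging.get_image(n)[:,:,::-1])
print(imaging.camera_model("wrist"))
print(ctrl.get_state())
E
```

```text
pics
top {'fovy': 44.70690587192058, 'cx': 280.8163976651353, 'cy': 206.32672263307484, 'xyz': array([ 450.28320585,  191.3992146 , 1192.36718785]), 'attitude': array([  4.35226997,   0.25678369, -90.59065641])}
side {'fovy': 48.51542843342282, 'cx': 280.08359128425803, 'cy': 213.51051135059475, 'xyz': array([ 285.31032959, -383.91101529,  753.93753437]), 'attitude': array([ 44.27595271,   0.85379638, -25.74272881])}
{'fovy': 62.94738491436543, 'cx': 277.6966546052251, 'cy': 202.85615811620514, 'tool_from_camera': array([[ 3.36156031e-04,  9.55912400e-01,  2.93651785e-01,
         7.45654666e+01],
       [ 9.99999912e-01, -3.94958470e-04,  1.40948224e-04,
        -5.76343457e-01],
       [ 2.50714414e-04,  2.93651711e-01, -9.55912449e-01,
        -1.16109929e+02],
       [ 0.00000000e+00,  0.00000000e+00,  0.00000000e+00,
         1.00000000e+00]])}
{'time_s': 0.1, 'q': array([5.74225419e+01, 2.78840538e+00, 5.59905890e+00, 9.29335958e+01,
       1.65764522e-03, 8.26753184e+01]), 'dq': array([ 0.01021588, -0.00378439,  0.13781073, -0.07417846,  0.03863834,
        0.05833368]), 'effort': array([ 2.55688341e-03, -3.39849865e+01,  3.20936251e+01,  1.58687361e-02,
       -8.86206044e-05,  1.76003971e-05]), 'ee_pos': array([223.71875404, 474.38626285, 255.22297962]), 'tcp_rot': array([-1.79878272e+02, -1.73182480e-02,  1.54747203e+02]), 'wrist_force': array([ 0.46426739, -0.66900389, -0.13914959]), 'ft_torque': array([ 0.01172592, -0.00257666,  0.02779338]), 'finger_force': 0.0, 'width': 85.4318247832711}
```

View pics/top0.png

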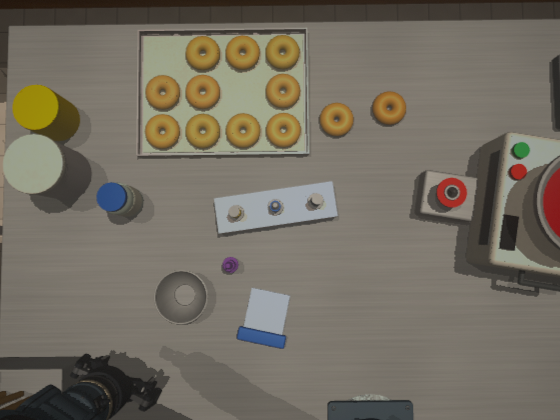

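View pics/side0.png

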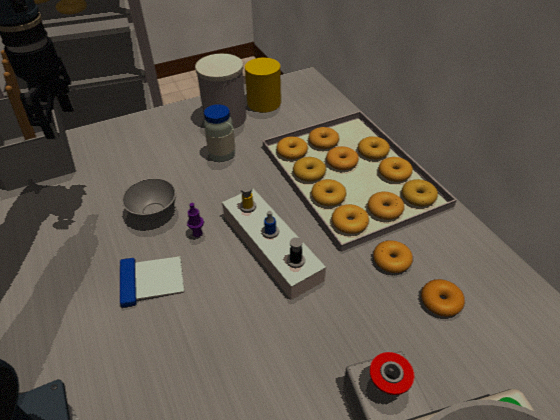

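Candidates: blue grip in the stand's middle hole, top (276,206) and side (270,225). Others are yellow at top (235,212), black at top (316,201), the purple look-alike at (230,265), the sugar cap at (112,197) and the scraper handle at (262,338). I choose the middle hole. The coupler shows at top (452,192) and side (392,372).

```bash
cat > h.py <<'E'
from plant import ctrl, imaging
import cv2, numpy as np
from scipy.spatial.transform import Rotation as R
def cam(n,st=None):
    m=imaging.camera_model(n); f=210/np.tan(np.radians(m["fovy"]/2))
    if n=="wrist":
        T=np.array(m["tool_from_camera"]); Rt=R.from_euler("xyz",st["tcp_rot"],degrees=True).as_matrix()
        return Rt@T[:3,:3], Rt@T[:3,3]+st["ee_pos"], f,m["cx"],m["cy"]
    return R.from_euler("xyz",m["attitude"],degrees=True).as_matrix(), np.array(m["xyz"]),f,m["cx"],m["cy"]
def ray(c,px):
    Rc,p,f,cx,cy=c; d=Rc@np.array([(px[0]-cx)/f,-(px[1]-cy)/f,-1]); return p,d/np.linalg.norm(d)
def onz(c,px,z):
    p,d=ray(c,px); return p+d*(z-p[2])/d[2]
def proj(c,X):
    Rc,p,f,cx,cy=c; v=Rc.T@(np.asarray(X)-p); return np.array([cx-f*v[0]/v[2],cy+f*v[1]/v[2]])
def tri(a,b):
    (p,d),(q,e)=a,b; s=np.linalg.lstsq(np.c_[d,-e],q-p,rcond=None)[0]; u,v=p+s[0]*d,q+s[1]*e; return (u+v)/2,np.linalg.norm(u-v)
def blobs(img,lo,hi,roi,amin=10):
    x0,y0,x1,y1=roi; h=cv2.cvtColor(np.ascontiguousarray(img[y0:y1,x0:x1]),cv2.COLOR_RGB2HSV); m=cv2.inRange(h,lo,hi)
    cs=cv2.findContours(m,cv2.RETR_EXTERNAL,cv2.CHAIN_APPROX_NONE)[0]
    return sorted([(cv2.contourArea(c),c+[[x0,y0]]) for c in cs if cv2.contourArea(c)>=amin],key=lambda t:-t[0])
E
python3 - <<'E'
from h import *
T,S=cam("top"),cam("side"); rd=lambda n:cv2.imread(f"pics/{n}0.png")[:,:,::-1]
t,s=rd("top"),rd("side")
def red(img,roi):
    h=cv2.cvtColor(np.ascontiguousarray(img),cv2.COLOR_RGB2HSV); m=cv2.inRange(h,(0,150,80),(6,255,255))|cv2.inRange(h,(172,150,80),(180,255,255))
    x0,y0,x1,y1=roi; cs=cv2.findContours(m[y0:y1,x0:x1],0,cv2.CHAIN_APPROX_NONE)[0]; c=max(cs,key=cv2.contourArea)+[[x0,y0]]
    return cv2.fitEllipse(c)
et,es=red(t,(425,165,485,215)),red(s,(350,330,430,415)); print(et,es)
print("flange top z103:",onz(T,et[0],103),"side",onz(S,es[0],103),"tri",tri(ray(T,et[0]),ray(S,es[0])))
for n,i,c,roi in(("top",t,T,(260,190,290,220)),("side",s,S,(255,205,285,240))):
    for a,k in blobs(i,(100,80,30),(130,255,255),roi)[:2]:
        b=cv2.boundingRect(k); mm=k.reshape(-1,2).mean(0); print(n,a,b,mm,onz(c,mm,66))
m=cv2.inRange(cv2.cvtColor(np.ascontiguousarray(t),cv2.COLOR_RGB2HSV)[170:245,205:350],(0,0,150),(180,45,255))
c=max(cv2.findContours(m,0,2)[0],key=cv2.contourArea)+[[205,170]]
b=cv2.boxPoints(cv2.minAreaRect(c)); print(np.array([onz(T,p,45) for p in b]).round(0))
print("pump edges",[onz(T,p,150)[:2].round() for p in((503,135),(490,262))],"block",[onz(T,p,57)[:2].round() for p in((427,170),(476,178),(419,213),(470,220))])
from plant import ctrl; print(ctrl.tip_reach)
E
```

```text
((451.1907958984375, 192.154052734375), (28.258407592773438, 29.14598846435547), 116.30171203613281) ((391.5080871582031, 372.5733337402344), (38.718109130859375, 45.796688079833984), 125.28330993652344)
flange top z103: [ 559.78061081 -169.58916385  103.        ] side [ 556.91135001 -172.50794688  103.        ] tri (array([ 559.73491972, -171.01802042,   97.72425619]), np.float64(1.2803530428051857))
top 10.5 (270, 201, 11, 11) [275.20408163 205.71428571] [537.54797938 207.96516176  66.        ]
side 97.5 (264, 217, 12, 18) [269.47540984 225.        ] [534.28494848 205.24770044  66.        ]
[[558. 347.  45.]
 [594.  80.  45.]
 [516.  70.  45.]
 [480. 336.  45.]]
pump edges [array([ 672., -265.]), array([ 412., -227.])] block [array([ 615., -133.]), array([ 596., -241.]), array([ 519., -112.]), array([ 502., -224.])]
25.0
```

{"name": "drive_tool", "arguments": {
  "moves": [
    [[1,-2,0,0,0,-3,8.5],[3,-6,0,0,0,-8,8.5],[5,-10,0,0,0,-14,8.5],[7.2,-14,0,0,0,-20,8.5],[9.4,-18.2,0,0,0,-26,8.5],[11.6,-22.4,0,0,0,-31,8.5],[13.8,-26.6,0,0,0,-36,6],[16,-30.8,0,0,0,-40,6]]
  ]
}}

```text
time_s: 0.9
ee_pos: [384.3, 165.0, 255.9]
tcp_rot: [-180.0, -0.0, 114.6]
wrist_force: [-0.1, 0.3, 0.4]
width: 60.6
finger_force: 0.0
```

{"name": "drive_tool", "arguments": {
  "moves": [
    [[2.2,-4.2,-0.2,0,0,-5,6],[4.4,-8.4,-0.5,0,0,-10,6],[6.6,-12.6,-0.8,0,0,-15,6],[8.8,-16.8,-1.1,0,0,-20,6],[11,-21,-1.4,0,0,-25,6],[13.2,-25.2,-1.7,0,0,-29,6],[15.2,-29.4,-2,0,0,-32,6],[17.4,-33.7,-2.3,0,0,-33,6]]
  ]
}}

```text
time_s: 1.7
ee_pos: [558.2, -171.9, 232.5]
tcp_rot: [-179.9, -0.0, 81.7]
wrist_force: [0.1, 1.0, -0.3]
width: 60.0
finger_force: 0.0
```

{"name": "drive_tool", "arguments": {
  "moves": [
    [[0,0,0,0,0,0,6],[0,0,0,0,0,0,6],[0,0,0,0,0,0,6]]
  ]
}}

```text
time_s: 2.0
ee_pos: [557.5, -169.4, 233.2]
tcp_rot: [-179.9, -0.0, 81.8]
wrist_force: [0.2, 0.2, 0.2]
width: 59.8
finger_force: 0.0
```

```bash
python3 - <<'E'
from h import *
s=ctrl.get_state(); print(s["time_s"],s["ee_pos"],s["tcp_rot"],s["width"],s["wrist_force"])
i=imaging.get_image("wrist"); cv2.imwrite("pics/w1.png",i[:,:,::-1]); np.save("w1.npy",np.r_[s["ee_pos"],s["tcp_rot"]])
c=cam("wrist",s); print(proj(c,[558,-171,103]))
E
```

```text
2.0 [ 557.5280402  -169.39911141  233.16380966] [-1.79942680e+02 -4.00926563e-02  8.17772880e+01] 59.783700029024445 [0.15534387 0.24075698 0.16073657]
[278.56046464 203.05351541]
```

View pics/w1.png

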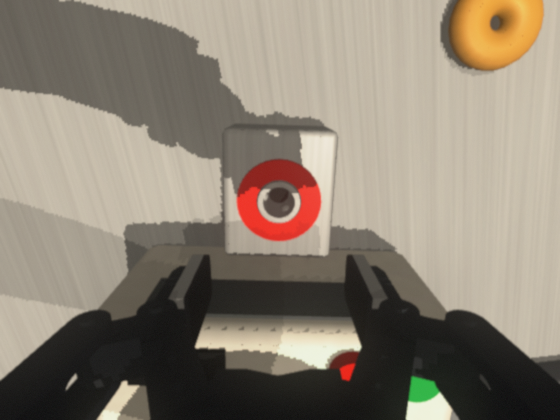

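The coupler's red flange is at about (279,200) in the wrist view, square to the picture, with the fingers below it at columns 210 and 345. I'll measure it precisely.

```bash
python3 - <<'E'
from h import *
v=np.load("w1.npy"); c=cam("wrist",dict(ee_pos=v[:3],tcp_rot=v[3:]))
i=cv2.imread("pics/w1.png"); h=cv2.cvtColor(i,cv2.COLOR_BGR2HSV)[140:260,215:345]
m=cv2.inRange(h,(0,150,60),(8,255,255))|cv2.inRange(h,(172,150,60),(180,255,255))
k=max(cv2.findContours(m,0,1)[0],key=cv2.contourArea)+[[215,140]]
e=cv2.fitEllipse(k); print(e,onz(c,e[0],103))
P=np.array([onz(c,p,103)[:2] for p in k.reshape(-1,2)]); print(cv2.minEnclosingCircle(P.astype(np.float32)))
g=cv2.inRange(cv2.cvtColor(i,cv2.COLOR_BGR2HSV)[175:230,250:310],(0,0,110),(180,60,255))
k=max(cv2.findContours(g,0,1)[0],key=cv2.contourArea)+[[250,175]]; e=cv2.fitEllipse(cv2.convexHull(k)); print(e,onz(c,e[0],105))
for z in(57,): print([onz(c,p,z)[:2].round(1) for p in((230,250),(326,250))])
E
```

```text
((278.34527587890625, 199.93038940429688), (80.10649871826172, 82.3497543334961), 92.26790618896484) [ 558.18787529 -168.55440681  103.        ]
((558.139404296875, -169.59259033203125), 31.634925842285156)
((278.4113464355469, 201.91036987304688), (39.10609817504883, 42.462554931640625), 92.8324203491211) [ 558.10080683 -169.49447582  105.        ]
[array([ 504.8, -223.8]), array([ 593.3, -236.5])]
```

{"name": "drive_tool", "arguments": {
  "moves": [
    [[0.05,0,-2,0,0,0,4.2],[0.05,0,-5,0,0,0,4.2],[0.05,0,-7.5,0,0,0,4.2],[0.05,0,-9,0,0,0,4.2],[0.05,0,-9,0,0,0,4.2],[0.05,0,-9,0,0,0,4.2]]
  ]
}}

```text
time_s: 2.65
ee_pos: [558.7, -169.7, 144.4]
tcp_rot: [179.9, 0.0, 81.8]
wrist_force: [0.3, -0.1, -0.4]
width: 42.1
finger_force: 0.0
```

```bash
python3 - <<'E'
from h import *
s=ctrl.get_state(); print(s["ee_pos"],s["width"],s["wrist_force"])
i=imaging.get_image("wrist"); cv2.imwrite("pics/w2.png",i[:,:,::-1])
E
```

```text
[ 558.70600308 -169.65931119  144.38472817] 42.07603050788852 [ 0.33787219 -0.1230128  -0.41706261]
```

View pics/w2.png

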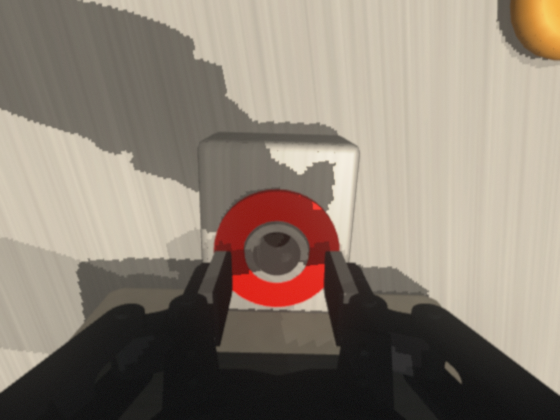

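The finger tips (inner edges at about columns 230 and 327) straddle the tube (276,252) above the flange. I'll lower slowly.

{"name": "drive_tool", "arguments": {
  "moves": [
    [[0,0,-0.5,0,0,0,4.2],[0,0,-1,0,0,0,4.2],[0,0,-1.3,0,0,0,4.2],[0,0,-1.6,0,0,0,4.2],[0,0,-1.9,0,0,0,4.2],[0,0,-2.2,0,0,0,4.2],[0,0,-2.2,0,0,0,4.2]]
  ]
}}

```text
time_s: 3.4
ee_pos: [558.5, -170.3, 122.1]
tcp_rot: [180.0, 0.0, 81.7]
wrist_force: [-1.4, 1.5, 4.0]
width: 41.8
finger_force: 1.9
```

{"name": "drive_tool", "arguments": {
  "moves": [
    [[0,0,-0.2,0,0,0,4.2],[0,0,-0.4,0,0,0,4.2],[0,0,-0.6,0,0,0,4.2],[0,0,-0.6,0,0,0,4.2]]
  ]
}}

```text
time_s: 3.8
ee_pos: [558.6, -170.3, 117.4]
tcp_rot: [179.9, 0.0, 81.7]
wrist_force: [-3.4, 1.7, 8.6]
width: 41.9
finger_force: 4.4
```

{"name": "drive_tool", "arguments": {
  "moves": [
    [[0,0,-0.2,0,0,0,4.2],[0,0,-0.4,0,0,0,4.2],[0,0,-0.6,0,0,0,4.2],[0,0,-0.8,0,0,0,4.2],[0,0,-0.9,0,0,0,4.2],[0,0,-0.9,0,0,0,4.2]]
  ]
}}

```text
time_s: 4.4
ee_pos: [558.6, -170.3, 108.4]
tcp_rot: [179.9, 0.0, 81.7]
wrist_force: [-3.2, 1.6, 8.8]
width: 41.9
finger_force: 4.4
```

{"name": "drive_tool", "arguments": {
  "moves": [
    [[0,0,-0.15,0,0,0,4.2],[0,0,-0.3,0,0,0,4.2],[0,0,-0.3,0,0,0,4.2]]
  ]
}}

```text
time_s: 4.7
ee_pos: [558.6, -170.3, 107.7]
tcp_rot: [179.9, 0.1, 81.7]
wrist_force: [-5.9, 2.4, 16.9]
width: 41.8
finger_force: 8.6
```

{"name": "drive_tool", "arguments": {
  "moves": [
    [[0,0,-0.15,0,0,0,4.2],[0,0,-0.15,0,0,0,4.2]]
  ]
}}

```text
time_s: 4.9
ee_pos: [558.7, -170.3, 107.7]
tcp_rot: [179.8, 0.1, 81.8]
wrist_force: [-9.0, 3.4, 22.8]
width: 42.0
finger_force: 11.1
```

```bash
python3 - <<'E'
from h import *
s=ctrl.get_state(); print(s["ee_pos"],s["width"],s["wrist_force"])
E
```

```text
[ 558.68721805 -170.29789633  107.71074357] 41.95821178848689 [-8.99609914  3.35189788 22.76976152]
```

At the stop: z no longer changes and the force is rising. I'll raise back to the first viewing height and check.

{"name": "drive_tool", "arguments": {
  "moves": [
    [[0,0,0.5,0,0,0,4.2],[0,0,2,0,0,0,4.2],[0,0,5,0,0,0,4.2],[0,0,9,0,0,0,4.2],[0,0,12,0,0,0,5],[0,0,13,0,0,0,6],[0,0,13,0,0,0,6]]
  ]
}}

```text
time_s: 5.6
ee_pos: [559.7, -170.7, 233.8]
tcp_rot: [179.8, 0.1, 81.7]
wrist_force: [-0.0, 0.3, 0.1]
width: 60.3
finger_force: 0.0
```

```bash
python3 - <<'E'
from h import *
s=ctrl.get_state(); print(s["ee_pos"],s["width"],s["wrist_force"]); c=cam("wrist",s)
i=imaging.get_image("wrist"); cv2.imwrite("pics/w3.png",i[100:320,140:420,::-1])
h=cv2.cvtColor(np.ascontiguousarray(i),cv2.COLOR_RGB2HSV)[140:260,215:345]
m=cv2.inRange(h,(0,150,60),(8,255,255))|cv2.inRange(h,(172,150,60),(180,255,255))
k=max(cv2.findContours(m,0,1)[0],key=cv2.contourArea)+[[215,140]]
for z in(103,84.5):
    P=np.array([onz(c,p,z)[:2] for p in k.reshape(-1,2)]); print(z,cv2.minEnclosingCircle(P.astype(np.float32)))
E
```

```text
[ 559.65442864 -170.71493394  233.84136623] 60.25788432273056 [-0.02951175  0.27995343  0.06016265]
103 ((558.6605224609375, -165.50340270996094), 29.864673614501953)
84.5 ((557.81103515625, -170.63131713867188), 32.10262680053711)
```

View pics/w3.png

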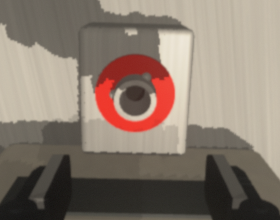

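The sleeve stays back: a 64 mm flange fits z = 84.5, centred on (557.8, -170.6). Next is the nozzle.

{"name": "drive_tool", "arguments": {
  "moves": [
    [[-0.2,2,0,0,0,2,6],[-0.5,6,0,0,0,4,6],[-0.8,11,0,0,0,7,6],[-1.1,16,0,0,0,10,6],[-1.4,21,0,0,0,13,6],[-1.7,26,0,0,0,16,6],[-2,31,0,0,0,18,6],[-2.3,35.5,0,0,0,20,6]]
  ]
}}

```text
time_s: 6.45
ee_pos: [533.7, 186.8, 228.5]
tcp_rot: [-179.7, -0.0, 101.9]
wrist_force: [0.1, -0.1, 0.1]
width: 60.2
finger_force: 0.0
```

{"name": "drive_tool", "arguments": {
  "moves": [
    [[0,2,0,0,0,0,5],[0,2,0,0,0,0,5],[0,2,0,0,0,0,5],[0,2,0,0,0,0,5]]
  ]
}}

```text
time_s: 6.85
ee_pos: [535.1, 203.6, 230.3]
tcp_rot: [-179.8, 0.0, 101.7]
wrist_force: [-0.4, 0.3, 0.5]
width: 50.0
finger_force: 0.0
```

```bash
python3 - <<'E'
from h import *
s=ctrl.get_state(); print(s["ee_pos"],s["tcp_rot"],s["width"],s["wrist_force"]); c=cam("wrist",s); np.save("w4.npy",np.r_[s["ee_pos"],s["tcp_rot"]])
i=imaging.get_image("wrist"); cv2.imwrite("pics/w4.png",i[:,:,::-1])
print(proj(c,[537,207,66]),proj(c,[537,207,103]))
E
```

```text
[535.08399935 203.58996371 230.28021993] [-1.79843808e+02  3.92900148e-02  1.01671933e+02] 50.003843075334416 [-0.42288652  0.31418259  0.48673868]
[281.36331243 185.82335775] [281.73638423 198.18727754]
```

View pics/w4.png

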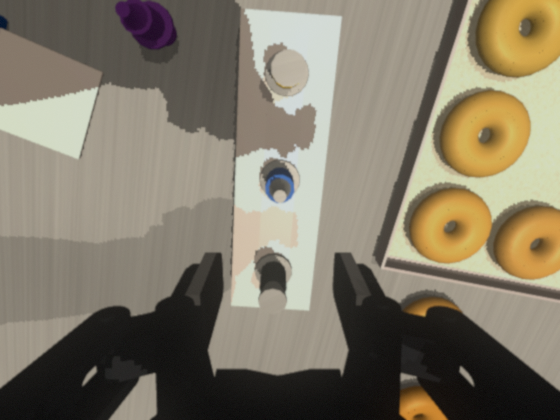

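The slim blue nozzle is in the middle hole: spout tip about (280,197), blue grip about (280,183), collar about (279,177). The others are bell nozzles at (290,70) and (272,290), and the purple one is at (150,25). Choice confirmed; I'll measure it.

```bash
python3 - <<'E'
from h import *
v=np.load("w4.npy"); c=cam("wrist",dict(ee_pos=v[:3],tcp_rot=v[3:])); i=cv2.imread("pics/w4.png")
b=blobs(i[:,:,::-1],(100,90,30),(130,255,255),(255,155,305,210))
for a,k in b[:2]: print(a,cv2.boundingRect(k),onz(c,k.reshape(-1,2).mean(0),78))
k=b[0][1].reshape(-1,2); 
top=k[k[:,1]<=k[:,1].min()+8]; print("grip cols",k[:,0].min(),k[:,0].max(), "mid", onz(c,((k[:,0].min()+k[:,0].max()+1)/2,182),80))
print("tip",onz(c,(280,197),103))
x=cv2.resize(i[150:215,245:315],None,fx=8,fy=8,interpolation=cv2.INTER_CUBIC); cv2.imwrite("pics/w5.png",x)
E
```

```text
166.0 (266, 173, 28, 27) [534.61757803 210.2118389   78.        ]
grip cols 266 293 mid [534.45303223 213.32000898  80.        ]
tip [535.55576415 207.63261696 103.        ]
```

View pics/w5.png

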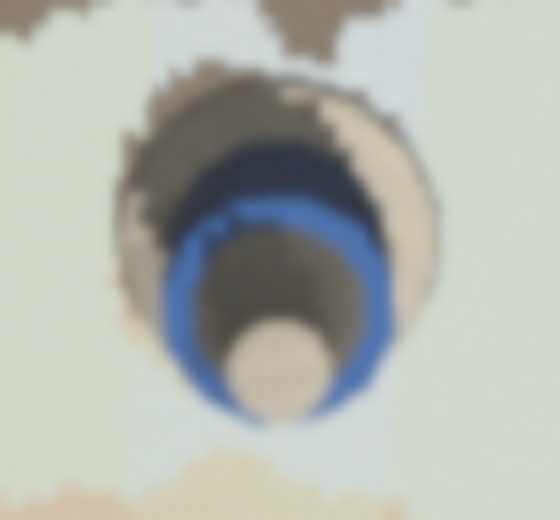

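{"name": "drive_tool", "arguments": {
  "moves": [
    [[0.05,0.45,-3,0,0,0,5],[0.05,0.45,-7,0,0,0,5],[0.05,0.45,-10,0,0,0,5],[0.05,0.45,-12,0,0,0,5],[0.05,0.45,-13.5,0,0,0,5],[0.05,0.45,-14.4,0,0,0,5],[0.05,0.45,-14.4,0,0,0,5],[0.05,0.45,-14.4,0,0,0,5]]
  ]
}}

```text
time_s: 7.7
ee_pos: [536.8, 209.2, 88.9]
tcp_rot: [179.9, -0.0, 101.7]
wrist_force: [-0.4, 0.1, -0.4]
width: 49.7
finger_force: 0.0
```

```bash
python3 - <<'E'
from h import *
s=ctrl.get_state(); print(s["ee_pos"],s["width"],s["wrist_force"])
i=imaging.get_image("wrist"); cv2.imwrite("pics/w6.png",i[:,:,::-1])
E
```

```text
[536.78335327 209.18571948  88.89572662] 49.72006608246469 [-0.44004862  0.07061138 -0.39512381]
```

View pics/w6.png

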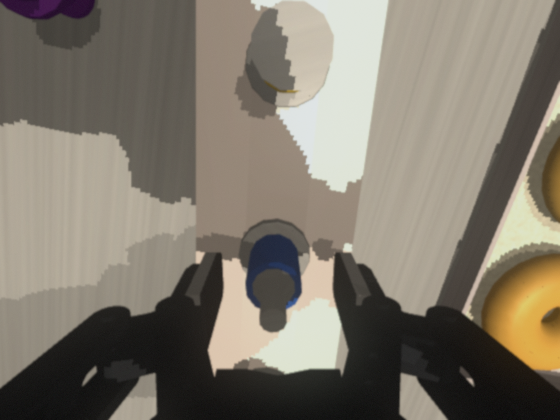

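The nozzle is about 4 px left of the finger mid-line (273.5 vs 278), so I'll shift about -1.3 mm in x, go down and grip.

{"name": "drive_tool", "arguments": {
  "moves": [
    [[-0.13,-0.08,-0.4,0,0,0,5],[-0.13,-0.08,-0.9,0,0,0,5],[-0.13,-0.08,-0.9,0,0,0,5],[-0.13,-0.08,-0.9,0,0,0,2],[-0.13,-0.08,-0.9,0,0,0,1.5],[-0.13,-0.08,-0.9,0,0,0,1.5],[-0.13,-0.08,-0.9,0,0,0,1.5]]
  ],
  "grip_force": 40
}}

```text
time_s: 8.45
ee_pos: [534.9, 208.6, 79.0]
tcp_rot: [180.0, -0.0, 101.7]
wrist_force: [-0.2, -0.3, -0.2]
width: 22.8
finger_force: 39.5
```

{"name": "drive_tool", "arguments": {
  "moves": [
    [[0,0,0,0,0,0,1.5],[0,0,0,0,0,0,1.5]]
  ]
}}

```text
time_s: 8.65
ee_pos: [534.9, 208.6, 79.0]
tcp_rot: [180.0, -0.0, 101.7]
wrist_force: [-0.0, 0.2, 0.8]
width: 22.9
finger_force: 39.5
```

{"name": "drive_tool", "arguments": {
  "moves": [
    [[0,0,0.5,0,0,0,1.5],[0,0,2,0,0,0,1.5],[0,0,4.5,0,0,0,1.5],[0,0,7.5,0,0,0,1.5],[0,0,10.5,0,0,0,1.5],[0,0,12.5,0,0,0,1.5],[0,0,13.5,0,0,0,1.5],[0,0,13.5,0,0,0,1.5]]
  ]
}}

```text
time_s: 9.45
ee_pos: [535.8, 208.8, 216.4]
tcp_rot: [179.8, -0.0, 101.7]
wrist_force: [0.3, 0.8, -2.0]
width: 22.7
finger_force: 39.4
```

{"name": "drive_tool", "arguments": {
  "moves": [
    [[0.2,-2,0,0,0,-2,1.5],[0.5,-6,0,0,0,-4,1.5],[0.8,-11,0,0,0,-7,1.5],[1.1,-16,0,0,0,-10,1.5],[1.4,-21,0,0,0,-13,1.5],[1.7,-26,0,0,0,-16,1.5],[2,-30.5,0,0,0,-18,1.5],[2.3,-34,0,0,0,-20,1.5]]
  ]
}}

```text
time_s: 10.25
ee_pos: [556.5, -134.1, 211.7]
tcp_rot: [-179.8, -0.0, 81.5]
wrist_force: [0.8, 1.8, -1.2]
width: 22.5
finger_force: 39.4
```

{"name": "drive_tool", "arguments": {
  "moves": [
    [[0,-2,0,0,0,0,1.5],[0,-3.8,0,0,0,0,1.5],[0,-3.8,0,0,0,0,1.5],[0,-3.8,0,0,0,0,1.5],[0,-3.8,0,0,0,0,1.5]]
  ]
}}

```text
time_s: 10.75
ee_pos: [557.6, -168.3, 213.4]
tcp_rot: [-179.9, -0.0, 81.8]
wrist_force: [0.3, -0.4, -1.2]
width: 22.4
finger_force: 39.4
```

```bash
python3 - <<'E'
from h import *
s=ctrl.get_state(); print(s["time_s"],s["ee_pos"],s["tcp_rot"],s["width"],s["wrist_force"]); np.save("w7.npy",np.r_[s["ee_pos"],s["tcp_rot"]])
out=[]
for n,roi in(("wrist",(160,150,440,360)),("side",(330,250,470,400)),("top",(400,130,500,240))):
    i=imaging.get_image(n); cv2.imwrite(f"pics/{n}7.png",i[:,:,::-1]); x0,y0,x1,y1=roi; out.append(cv2.resize(i[y0:y1,x0:x1,::-1],(260,260*(y1-y0)//(x1-x0))))
H=max(o.shape[0] for o in out); cv2.imwrite("pics/c7.png",np.hstack([cv2.copyMakeBorder(o,0,H-o.shape[0],0,0,0) for o in out]))
E
```

```text
10.75 [ 557.56700214 -168.34150323  213.4236063 ] [-1.79947814e+02 -4.55353304e-02  8.18231298e+01] 22.43575672911671 [ 0.34814479 -0.37195653 -1.19186751]
```

View pics/c7.png

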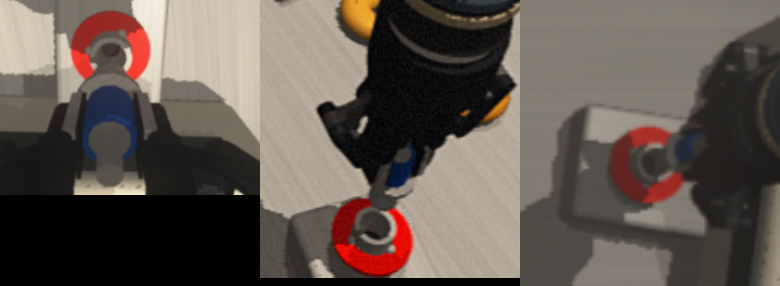

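Nozzle is held upright above the open coupler, with the sleeve still drawn back. In full-frame pixels the side view's mouth is at about (393,373) and the plug tip at about (396,358). I'll check the alignment numerically.

```bash
python3 - <<'E'
from h import *
v=np.load("w7.npy"); W=cam("wrist",dict(ee_pos=v[:3],tcp_rot=v[3:])); S=cam("side")
w=cv2.imread("pics/wrist7.png")[:,:,::-1]; s=cv2.imread("pics/side7.png")[:,:,::-1]
a=np.array([v[0],v[1],0])
for n,i,c,roi in(("wrist",w,W,(230,230,330,330)),("side",s,S,(380,310,430,365))):
    k=blobs(i,(105,110,30),(130,255,255),roi)[0][1].reshape(-1,2)
    lines=[(y,(k[k[:,1]==y,0].min()+k[k[:,1]==y,0].max())/2, np.ptp(k[k[:,1]==y,0])) for y in range(k[:,1].min()+2,k[:,1].max(),4)]
    print(n,lines[:8])
    print(" pred axis",[proj(c,a+[0,0,z]).round(1) for z in(145,179,185,200,215)])
for n,i,c,roi in(("wrist",w,W,(200,150,350,250)),("side",s,S,(350,330,440,415))):
    x0,y0,x1,y1=roi;h=cv2.cvtColor(np.ascontiguousarray(i[y0:y1,x0:x1]),cv2.COLOR_RGB2HSV)
    m=cv2.inRange(h,(0,150,60),(8,255,255))|cv2.inRange(h,(172,150,60),(180,255,255))
    k=max(cv2.findContours(m,0,1)[0],key=cv2.contourArea)+[[x0,y0]]; e=cv2.fitEllipse(cv2.convexHull(k)); print(n,"red",e,onz(c,e[0],84.5))
# plug edges in side: rows just above tip
g=cv2.cvtColor(np.ascontiguousarray(s),cv2.COLOR_RGB2GRAY)
for y in(348,352,356): print(y,g[y,380:416].tolist())
E
```

```text
wrist [(246, np.float64(277.5), np.int64(21)), (250, np.float64(277.5), np.int64(35)), (254, np.float64(278.0), np.int64(40)), (258, np.float64(278.0), np.int64(44)), (262, np.float64(277.5), np.int64(47)), (266, np.float64(277.5), np.int64(49)), (270, np.float64(277.5), np.int64(51)), (274, np.float64(277.5), np.int64(53))]
 pred axis [array([277.5, 231.9]), array([277.4, 258.3]), array([277.4, 264. ]), array([277.3, 280.4]), array([277.3, 300.3])]
side [(329, np.float64(411.5), np.int64(1)), (333, np.float64(412.5), np.int64(1)), (337, np.float64(407.0), np.int64(10)), (341, np.float64(406.0), np.int64(10)), (345, np.float64(404.0), np.int64(10)), (349, np.float64(402.0), np.int64(8))]
 pred axis [array([394.8, 356.2]), array([398.9, 344.1]), array([399.7, 341.9]), array([401.6, 336.2]), array([403.6, 330.3])]
wrist red ((278.5078430175781, 202.97080993652344), (81.76026153564453, 84.4618911743164), 88.53640747070312) [ 558.07534215 -169.48432771   84.5       ]
side red ((389.7193603515625, 377.6478576660156), (39.877498626708984, 45.77994918823242), 128.8828887939453) [ 557.6307012 -171.8791329   84.5      ]
348 [164, 163, 166, 167, 169, 175, 175, 150, 65, 15, 16, 38, 49, 54, 53, 56, 51, 40, 11, 22, 15, 19, 24, 22, 28, 20, 18, 39, 103, 144, 151, 148, 154, 160, 158, 170]
352 [174, 166, 168, 166, 164, 167, 167, 169, 149, 78, 42, 43, 55, 54, 57, 50, 52, 58, 63, 107, 141, 149, 147, 143, 138, 148, 143, 143, 147, 147, 137, 106, 134, 170, 167, 169]
356 [122, 108, 80, 84, 112, 144, 140, 127, 90, 51, 49, 53, 52, 51, 59, 52, 51, 49, 52, 47, 59, 56, 63, 60, 63, 58, 76, 99, 142, 170, 170, 170, 168, 175, 165, 170]
```

{"name": "drive_tool", "arguments": {
  "moves": [
    [[0.05,-0.08,-1,0,0,0,1.5],[0.05,-0.08,-2,0,0,0,1.5],[0.05,-0.08,-3,0,0,0,1.5],[0.05,-0.08,-3.6,0,0,0,1.5],[0.05,-0.08,-3.6,0,0,0,1.5],[0.05,-0.08,-3.6,0,0,0,1.5],[0.05,-0.08,-3.6,0,0,0,1.5]]
  ]
}}

```text
time_s: 11.6
ee_pos: [558.5, -170.5, 178.3]
tcp_rot: [179.9, 0.0, 81.7]
wrist_force: [0.1, 0.9, -1.6]
width: 23.0
finger_force: 39.4
```

```bash
python3 - <<'E'
from h import *
s=ctrl.get_state(); print(s["ee_pos"],s["tcp_rot"],s["wrist_force"]); np.save("w8.npy",np.r_[s["ee_pos"],s["tcp_rot"]])
o=[]
for n,(x0,y0,x1,y1) in(("wrist",(200,150,360,330)),("side",(350,310,440,411))):
    i=imaging.get_image(n); cv2.imwrite(f"pics/{n}8.png",i[:,:,::-1]); o.append(cv2.resize(i[y0:y1,x0:x1,::-1],(400,450),interpolation=cv2.INTER_CUBIC))
cv2.imwrite("pics/c8.png",np.hstack(o))
S=cam("side"); print("tip,mouth",proj(S,[*s["ee_pos"][:2],s["ee_pos"][2]-68]),proj(S,[558.1,-169.7,105]))
E
```

```text
[ 558.4824393  -170.45118952  178.32984396] [1.79946674e+02 1.13105325e-02 8.17390638e+01] [ 0.13575266  0.8959003  -1.58856004]
tip,mouth [392.36641912 368.61190654] [391.27172813 369.9618867 ]
```

View pics/c8.png

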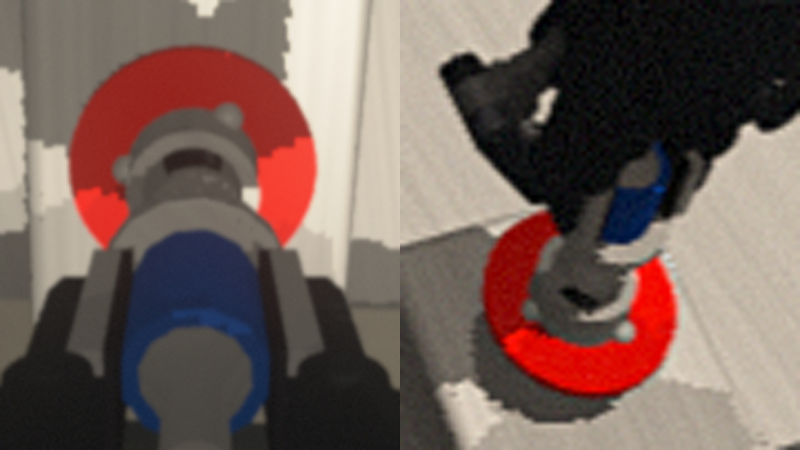

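The blue nozzle stands about 1 mm right of the tube's centre in the wrist panel, so I'll correct x by -0.6 mm and y by +1 mm. The plug tip is 5 mm above the mouth, so I'll feel my way in.

{"name": "drive_tool", "arguments": {
  "moves": [
    [[-0.06,0.1,0,0,0,0,1.5],[-0.06,0.1,-0.2,0,0,0,1.5],[-0.06,0.1,-0.4,0,0,0,1.5],[-0.06,0.1,-0.6,0,0,0,1.5],[-0.06,0.1,-0.8,0,0,0,1.5],[-0.06,0.1,-0.8,0,0,0,1.5]]
  ]
}}

```text
time_s: 12.3
ee_pos: [557.3, -169.2, 169.2]
tcp_rot: [-179.9, -0.0, 81.7]
wrist_force: [-0.2, 0.3, -1.5]
width: 22.6
finger_force: 39.4
```

{"name": "drive_tool", "arguments": {
  "moves": [
    [[0,0,-0.2,0,0,0,1.5],[0,0,-0.4,0,0,0,1.5],[0,0,-0.4,0,0,0,1.5]]
  ]
}}

```text
time_s: 12.6
ee_pos: [557.4, -169.2, 165.4]
tcp_rot: [-180.0, -0.0, 81.7]
wrist_force: [0.1, 0.3, -1.7]
width: 22.8
finger_force: 39.4
```

{"name": "drive_tool", "arguments": {
  "moves": [
    [[0.03,0,-0.2,0,0,0,1.5],[0.03,0,-0.4,0,0,0,1.5],[0.03,0,-0.6,0,0,0,1.5],[0.03,0,-0.8,0,0,0,1.5],[0.03,0,-0.9,0,0,0,1.5],[0.03,0,-0.9,0,0,0,1.5]]
  ]
}}

```text
time_s: 13.2
ee_pos: [557.8, -169.2, 156.5]
tcp_rot: [-180.0, -0.0, 81.7]
wrist_force: [1.3, 0.3, -2.1]
width: 22.6
finger_force: 39.4
```

{"name": "drive_tool", "arguments": {
  "moves": [
    [[0,0,-0.15,0,0,0,1.5],[0,0,-0.3,0,0,0,1.5],[0,0,-0.3,0,0,0,1.5]]
  ]
}}

```text
time_s: 13.5
ee_pos: [557.8, -169.2, 153.5]
tcp_rot: [-180.0, -0.0, 81.7]
wrist_force: [0.5, 0.2, -2.0]
width: 22.6
finger_force: 39.4
```

{"name": "drive_tool", "arguments": {
  "moves": [
    [[0,0,-0.1,0,0,0,1.5],[0,0,-0.2,0,0,0,1.5],[0,0,-0.2,0,0,0,1.5]]
  ]
}}

```text
time_s: 13.8
ee_pos: [557.8, -169.3, 151.6]
tcp_rot: [-180.0, -0.0, 81.7]
wrist_force: [0.2, 0.6, -1.6]
width: 22.6
finger_force: 39.4
```

{"name": "drive_tool", "arguments": {
  "moves": [
    [[0,0,-0.1,0,0,0,1.5],[0,0,-0.2,0,0,0,1.5],[0,0,-0.2,0,0,0,1.5]]
  ]
}}

```text
time_s: 14.1
ee_pos: [557.8, -169.3, 149.6]
tcp_rot: [-180.0, -0.0, 81.7]
wrist_force: [0.0, 0.0, -1.4]
width: 23.1
finger_force: 39.4
```

{"name": "drive_tool", "arguments": {
  "moves": [
    [[0,0,-0.1,0,0,0,1.5],[0,0,-0.2,0,0,0,1.5],[0,0,-0.2,0,0,0,1.5]]
  ]
}}

```text
time_s: 14.4
ee_pos: [557.8, -169.2, 147.6]
tcp_rot: [-180.0, -0.0, 81.7]
wrist_force: [-0.3, -0.5, -2.1]
width: 22.9
finger_force: 39.4
```

{"name": "drive_tool", "arguments": {
  "moves": [
    [[0,0,-0.1,0,0,0,1.5],[0,0,-0.2,0,0,0,1.5],[0,0,-0.2,0,0,0,1.5]]
  ]
}}

```text
time_s: 14.7
ee_pos: [558.0, -169.4, 146.4]
tcp_rot: [180.0, 0.0, 81.7]
wrist_force: [-0.4, -0.2, 1.4]
width: 22.5
finger_force: 39.8
```

Pad felt at TCP z of about 147, so the stop should be near 141. I'll go in small steps.

{"name": "drive_tool", "arguments": {
  "moves": [
    [[0,0,-0.1,0,0,0,1.5],[0,0,-0.2,0,0,0,1.5],[0,0,-0.2,0,0,0,1.5]]
  ]
}}

```text
time_s: 15.0
ee_pos: [558.1, -169.4, 144.5]
tcp_rot: [180.0, 0.0, 81.7]
wrist_force: [-2.1, 0.2, 3.9]
width: 22.3
finger_force: 40.1
```

{"name": "drive_tool", "arguments": {
  "moves": [
    [[0,0,-0.1,0,0,0,1.5],[0,0,-0.2,0,0,0,1.5],[0,0,-0.2,0,0,0,1.5]]
  ]
}}

```text
time_s: 15.3
ee_pos: [558.1, -169.4, 141.9]
tcp_rot: [180.0, 0.0, 81.7]
wrist_force: [-0.9, 0.1, 4.6]
width: 22.6
finger_force: 40.1
```

{"name": "drive_tool", "arguments": {
  "moves": [
    [[0,0,-0.05,0,0,0,1.5],[0,0,-0.1,0,0,0,1.5],[0,0,-0.1,0,0,0,1.5]]
  ]
}}

```text
time_s: 15.6
ee_pos: [558.1, -169.4, 140.9]
tcp_rot: [180.0, 0.0, 81.7]
wrist_force: [-0.6, 0.1, 3.2]
width: 22.9
finger_force: 40.3
```

```bash
cat > sl.py <<'E'
from h import *
s=ctrl.get_state(); print(s["time_s"],s["ee_pos"],s["wrist_force"])
i=imaging.get_image("side"); cv2.imwrite("pics/sl_%.2f.png"%s["time_s"],i[:,:,::-1])
h=cv2.cvtColor(np.ascontiguousarray(i[330:415,350:440]),cv2.COLOR_RGB2HSV)
m=cv2.inRange(h,(0,150,60),(8,255,255))|cv2.inRange(h,(172,150,60),(180,255,255))
k=max(cv2.findContours(m,0,1)[0],key=cv2.contourArea)+[[350,330]]
print("bbox",cv2.boundingRect(k),"rows: was fwd ctr 372.6 / back 377.6",cv2.fitEllipse(cv2.convexHull(k)))
for t in("side0","side7","side8"):
    h=cv2.cvtColor(cv2.imread(f"pics/{t}.png")[330:415,350:440],cv2.COLOR_BGR2HSV); m=cv2.inRange(h,(0,150,60),(8,255,255))|cv2.inRange(h,(172,150,60),(180,255,255))
    print(t,cv2.boundingRect(max(cv2.findContours(m,0,1)[0],key=cv2.contourArea)+[[350,330]]))
E
python3 sl.py
```

```text
15.6 [ 558.13176276 -169.36805577  140.89957589] [-0.60472275  0.1489459   3.18371142]
bbox (370, 366, 44, 29) rows: was fwd ctr 372.6 / back 377.6 ((391.3809509277344, 373.2273864746094), (40.256126403808594, 45.90900421142578), 125.71390533447266)
side0 (370, 352, 44, 43)
side7 (369, 357, 43, 43)
side8 (369, 357, 43, 43)
```

The sleeve is home: its lower edge is back at row 395, as at the start. Now I release and rise.

{"name": "drive_tool", "arguments": {
  "moves": [
    [[0,0,0.1,0,0,0,1.5],[0,0,0.2,0,0,0,1.5],[0,0,0.2,0,0,0,3],[0,0,0.2,0,0,0,5],[0,0,0.2,0,0,0,5.5],[0,0,0.2,0,0,0,5.5],[0,0,0.2,0,0,0,5.5]]
  ]
}}

```text
time_s: 16.35
ee_pos: [557.8, -169.3, 142.6]
tcp_rot: [-180.0, -0.0, 81.7]
wrist_force: [-0.1, -0.5, -0.4]
width: 55.1
finger_force: 0.0
```

{"name": "drive_tool", "arguments": {
  "moves": [
    [[0,0,0.5,0,0,0,5.5],[0,0,2,0,0,0,5.5],[0,0,5,0,0,0,5.5],[0,0,9,0,0,0,5.5],[0,1,12,0,0,0,5.5],[0,4,14,0,0,0,5.5],[0,8,15,0,0,0,5.5],[0,12,15,0,0,0,5.5]]
  ]
}}

```text
time_s: 17.15
ee_pos: [559.0, -48.8, 297.4]
tcp_rot: [179.6, 0.0, 81.7]
wrist_force: [1.0, 0.6, -0.5]
width: 55.1
finger_force: 0.0
```

{"name": "drive_tool", "arguments": {
  "moves": [
    [[0,0,0,0,0,0,5.5],[0,0,0,0,0,0,5.5],[0,0,0,0,0,0,5.5],[0,0,0,0,0,0,5.5]]
  ]
}}

```text
time_s: 17.55
ee_pos: [557.9, -50.4, 292.8]
tcp_rot: [-180.0, 0.0, 81.7]
wrist_force: [0.3, -0.7, 0.2]
width: 54.9
finger_force: 0.0
```

```bash
python3 sl.py; python3 - <<'E'
from h import *
S=cam("side"); s=ctrl.get_state()
for n,roi in(("side",(370,300,440,400)),("wrist",(100,0,460,420)),("top",(420,160,490,230))):
    s=ctrl.get_state(); i=imaging.get_image(n); c=cam(n,s)
    print(n,"pred grip",proj(c,[558,-169.6,129]).round(1),"spout",proj(c,[558,-169.6,165]).round(1))
    for a,k in blobs(i,(105,110,30),(130,255,255),roi)[:2]: print(a,cv2.boundingRect(k),cv2.minAreaRect(k))
E
```

```text
17.55 [557.87004354 -50.39223758 292.793211  ] [ 0.32054945 -0.74162438  0.24122919]
bbox (369, 352, 45, 43) rows: was fwd ctr 372.6 / back 377.6 ((391.31610107421875, 372.9338684082031), (40.059322357177734, 46.558692932128906), 126.1163101196289)
side0 (370, 352, 44, 43)
side7 (369, 357, 43, 43)
side8 (369, 357, 43, 43)
side pred grip [393.8 362.2] spout [398.  349.9]
187.5 (386, 351, 19, 24) ((394.369873046875, 363.01373291015625), (16.619842529296875, 22.940065383911133), 20.556047439575195)
wrist pred grip [296.1 310.4] spout [298.3 335.7]
128.5 (285, 309, 25, 22) ((297.0, 319.5), (21.0, 24.0), 90.0)
top pred grip [455.3 191.7] spout [461.3 189.9]
```

```bash
python3 -c "
from plant import ctrl
print(ctrl.finish_job())"
```

```text
the job is handed in; nothing more can be done
None
```

The blue-grip nozzle is seated in the coupler, with the sleeve back at its starting (home) position in the side view. The nozzle is released and standing upright, and the job was handed in at about 18 s of the 62 s allowed. I didn't tug it to test the lock.

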